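# Fit the anchor paddle to the wax melter

## Task

Take the anchor-shaped paddle out of its drip cup and fit it upright on the drive in the middle of the wax melter's pan: let its cross foot rest on the drive with light pressure and turn it until the foot drops fully home into the cross slot, then let go. Press gently throughout, and leave everything else where it is.

Things in the scene. Friction and masses are not known exactly. Their poses are not given: they have to be found in the camera images.
- paddle: Loose steel stirring paddle, 144 mm tall, about 0.2 kg, upright in one of two drip cups (lifts straight out). Origin: centre of its foot's underside; z up the stem. Above the foot a hub 24 mm across (14 to 30 mm up), then a 12 mm stem. A two-armed anchor blade lies in its xz plane: 108 mm wide, 5 mm thick, 12 to 52 mm up.
- paddle_foot (a point): Same point and axes as the paddle's origin. The foot is a plus-shaped cross of two bars along the paddle's x and y axes, each 30 mm long, 5.5 mm thick and 14 mm tall; it looks the same every quarter turn.
- paddle_grip (a point): Centre of the paddle's black square grip, on the stem axis, 122 mm above the underside of its foot; same axes as the paddle. The grip is 18 x 18 mm, faces square to x and y, and reaches from 100 to 144 mm above the underside of the foot.
- melter: Fixed wax melter: round grey base 256 mm across, 40 mm high, with an open steel pan 244 mm across on it: rim 120 mm and floor 45 mm above the table. Two short black handles at 100 mm height reach 154 mm from the axis along +y and -y; a dial on its -x side. Origin: centre of the underside. In the middle of the pan stands the aluminium drive head, about 48 mm across.
- drive_seat (a point): Bottom centre of the drive's cross slot, on the melter's vertical centre line, 61 mm above the table: where the paddle's foot underside is when fully home. z up; x and y are the melter's, NOT the slot's. The slot is a plus, arms 34 mm tip to tip, 9.6 mm wide, 12 mm deep. It may stand at any angle about the vertical, is not measured, and repeats every quarter turn.
- drive_top (a point): Point 12 mm above drive_seat: the face round the slot's mouth, where the foot rests until it drops in. A flared collar stands round it (bore 34, mouth about 42 mm, 8 mm high). The head is sprung: starts to sink at about 5 N, then 0.5 N per mm, hard stop 8 mm down at about 9 N; it springs back up round the foot when they line up. These two points do not move with it.
- drive_axis (a point): Point on the drive's vertical axis on the pan floor, 16 mm below drive_seat. The spindle may turn about this axis: 0.3 N m of friction holds it against light rubbing, but it follows the paddle once the foot has engaged, so turning further does no harm. The spring carries the paddle's weight. More than 20 N between paddle and melter spoils the drive.
- disc_stirrer: A second, loose steel stirrer to be left alone, standing in the other drip cup: same stem and grip, but a flat round disc 72 mm across (34 to 40 mm up) and a plain round foot. Origin: centre of its foot's underside.
- cup_a: Fixed drip cup: round foot plate 84 mm across and 6 mm thick carrying a ring 47 mm across, bore 38 mm, rim 24 mm above the table, inner floor 6 mm above the table. Origin: centre of its underside. Holds the paddle.
- cup_b: Fixed drip cup like cup_a. Holds the disc stirrer.
- candle_1: Loose finished candle, lidded glass jar 62 mm across, 87 mm tall; origin under its centre. Leave it.
- candle_2: Loose candle like candle_1. Leave it.
- candle_3: Loose candle like candle_1. Leave it.
- candle_4: Loose larger candle jar, 72 mm across, 107 mm tall. Leave it.
- wick_bar: Loose flat wooden wick bar lying on the table, 110 x 16 x 6 mm. Leave it.
- spatula: Loose spatula lying on the table, 250 mm long. Leave it.
Mind the look-alikes: they are no part of the job. Leave any purple or red look-alike of the paddle alone.

How it is judged (in metres and radians):
On the way:
1. the paddle is lifted clear out of its cup (height (world z) of paddle above 0.035 m and angle between paddle's own z axis and vertical below 0.5 rad), for 0.2 s.
At the end, for the whole second after the job is handed in: The paddle stands upright (within 0.08 rad), released and at rest, with its foot fully home in the drive's slot: foot underside within 4 mm sideways of the drive seat, no more than 3 mm above and 4 mm below it (horizontal distance between paddle and drive_seat below 0.004 m and z of paddle in the frame of drive_seat between -0.004 and 0.003 m and angle between paddle's own z axis and vertical below 0.08 rad and linear speed of paddle below 0.02 m/s and contact force between the fingers and paddle below 0.1 N); the robot touches nothing.
It fails at once if the paddle was pressed or dropped on the melter with more than 20 N (contact force between paddle and melter above 20 N).
It fails at once if the fingers or the arm pushed on the melter with more than 20 N (contact force between the arm and melter above 20 N).
It fails at once if another thing on the table (disc stirrer, candle, wick bar or spatula) was moved by more than 20 mm (distance of any of disc_stirrer, candle_1, candle_2, candle_3, candle_4, wick_bar, spatula from where it was at the start of the episode above 0.02 m).
It also fails if it takes over 72 s, if anything falls off the work surface, if the arm or the gripper's body presses on something with over 40 N, if the wrist force passes 120 N, or if a joint passes its speed limit or range.

## Robot

A 7-joint arm with a two-finger parallel gripper is mounted at the origin on the work surface. World frame = base frame: x ahead of the robot, y to its left, z up, the work surface at z = 0. Lengths are in mm, angles in rad, forces in N, time in s.
With the tool pointing down it reaches from about 400 to 875 mm from the base axis. Payload 4.4 kg.
Tool frame: the origin (TCP) lies midway between the tips of the shut fingers; the grasp point (between the pads) lies 19 mm behind it; z points along the fingers, y is the direction in which the jaws open and shut (so a half turn about z gives the same grasp; the last joint's range is limited). The gripper opens to 85 mm and grips with 20 to 120 N. Pads are 22 mm wide; open, the fingers measure 114 mm over their backs; the gripper's body (76 mm by 85 mm) begins 54 mm behind the grasp point. The pads swing forward as they close: fully open they stand 13 mm farther back than shut.
Start: joints at [1.074, 0.628, 0.038, 1.517, -0.027, 0.996, -0.02], TCP at [271.467, -590.613, 231.313] pointing down, gripper open.
Joint ranges: [-3.06, 3.06], [-0.37, 2.12], [-1.25, 1.32], [0.18, 2.47], [-1.1, 4.24], [0.23, 1.98], [-2.94, 2.94]. Speed limits (rad/s): [2.57, 2.57, 3.14, 3.14, 3.14, 3.14, 3.14].

## Interface

Orientations are given as [roll, pitch, yaw] about the fixed x, y, z axes, in that order (R = Rz(yaw) Ry(pitch) Rx(roll)).
In Python, from plant import env gives the robot as it stands. The module is installed in compiled form; this text tells all that it offers.
- The arm moves only by the tool carry_out, never from a script. Its argument "rows" is a list that holds one entry, the list of rows, each a list of 5 numbers: the finger opening in cm, from 0 to 8.54, then the shift along the tool's x, y, z in cm, then the turn about the tool's z in degrees. A call has exactly 8 rows; each row shifts and turns the commanded pose from where the row before left it, along the tool's axes as they then stand; what a row does not reach is not made up. A row lasts 1/10 s, in which the tool goes at most 50 mm and 8.59 degrees, less where a joint would pass 70% of its speed; a pose out of reach is approached as far as the arm can. A call is refused whole if a number of a shift passes 5 or a number of a turn 8.59, either way. A call with a gripper value outside its range is refused whole. The fingers move at their own pace and stop on an object; "grip_force" is the grip in N (left out, the last holds). Time passes only in rows, so rows that do not move let the fingers close, or fill a call up. It gives the time, the measured TCP pose, the force and the opening at its end, in the units of the state.
- env.get_state(): the state, without advancing time (a new reading comes with each control period).
- env.get_image(name): name is "scene" or "side" or "wrist"; returns the picture (400x640x3 uint8, red, green, blue); there is no depth.
- env.camera_info(name): a dict with "vertical_fov" (degrees; the focal length in pixels is half the picture's height over the tangent of half this angle, whatever the lens; pixels are square), "cx", "cy" (the principal point, pixels), "extrinsics" (4x4, takes a point from camera to world coordinates); the wrist camera has in their place "hand_eye" (4x4, takes a point from camera to tool coordinates, whose origin is the TCP and whose axes are the flange's). Camera axes: x right, y down, z forward; pixel columns grow to the right and rows downward; lengths in mm; the calibration is good to about 2 mm. A picture is of the moment at which its call begins: read the wrist's pose just before it. camera_info takes no time and is no camera call.
- env.job_done(): hands the job in, once; it reports no verdict.
Trained networks look in the newest picture that a camera, given by its name, has taken for a name from the list of things; names that differ only in an ending like _2 or _b are one class to them, and where a whole thing is asked for, a point or a joint stands for the part that bears it (a point fixed in the world has none). Each returns a list of dicts, best first, with "p" (0 to 1); they miss things now and then, are a little off and sometimes report something else, mostly with a low value. They report only what shows in the picture. A call takes as long as a camera call. They do not tell look-alikes from the thing itself.
- env.boxes_of(camera, thing): "bbox" ([left, top, right, bottom] in pixels, round what is visible of it).
- env.outline_of(camera, thing): "region" (400x640 bool, what is visible of it) and "bbox" ([left, top, right, bottom] in pixels, round what is visible of it).
The state is a dict: "time": time; "qpos": joint angles; "joint_vel": joint speeds; "joint_torque": joint torques, N m; "ee_pos": TCP position; "orientation": TCP orientation; "contact_force": force on the tool from outside, world axes, zero at the start; "ft_torque": the same for the moment, N m; "grip_width": finger opening in mm.
Only numpy, scipy, OpenCV 4.12 (cv2) and the standard library are available. Lean on these libraries where they do the work, as an engineer would, in place of code of your own. Each camera call takes 0.05 s, during which the arm holds its last target. There are 200 camera calls.

## Working session

There is one attempt and no reset: what is moved stays moved. The work goes in short steps, Python scripts to look and compute and a tool call to move; the robot and the scene stay as the last step left them, time stands still between calls to the robot, and variables do not carry over. Pictures are saved under pics/ and viewed, about 8 in all and at most 12, crops included, and the job is handed in when it is done.

Besides the shell and the picture viewer there is one more tool, called after "Call:" by a JSON object that holds its "method" and its "body". carry_out: Moves the arm, as the interface text tells. Its arguments: {"type":"object","properties":{"rows":{"type":"array"},"grip_force":{"type":"number"}},"required":["rows"]}

```bash
mkdir -p pics
cat > h.py <<'E'
import numpy as np,cv2
from plant import env
from scipy.spatial.transform import Rotation as R
def K(n):
    c=env.camera_info(n);f=200/np.tan(np.radians(c["vertical_fov"])/2);return f,c["cx"],c["cy"],c
def T():
    s=env.get_state();M=np.eye(4);M[:3,:3]=R.from_euler('xyz',s["orientation"]).as_matrix();M[:3,3]=s["ee_pos"];return M
def ext(n,M=None):
    c=env.camera_info(n)
    return np.array(c["extrinsics"]) if n!="wrist" else (T() if M is None else M)@np.array(c["hand_eye"])
def ray(n,u,v,E=None):
    f,cx,cy,c=K(n);E=ext(n) if E is None else E
    return E[:3,3],E[:3,:3]@np.array([(u-cx)/f,(v-cy)/f,1])
def atz(n,u,v,z,E=None):
    o,d=ray(n,u,v,E);return o+d*(z-o[2])/d[2]
def proj(n,p,E=None):
    f,cx,cy,c=K(n);E=ext(n) if E is None else E
    q=np.linalg.inv(E)@np.r_[p,1];return np.array([cx+f*q[0]/q[2],cy+f*q[1]/q[2]])
def save(n,name):
    im=env.get_image(n);cv2.imwrite("pics/"+name,im[:,:,::-1]);return im
E
python3 - <<'E'
from h import *
for n in("scene","side","wrist"):
    f,cx,cy,c=K(n);print(n,f,cx,cy,np.round(c.get("extrinsics",c.get("hand_eye")),3).tolist())
a=save("scene","a.png");b=save("side","b.png")
cv2.imwrite("pics/ab.png",np.vstack([a,b])[:,:,::-1])
for n in("scene","side"):
  for t in("paddle","paddle_grip","melter","drive_top","disc_stirrer","cup_a"):
    print(n,t,[(np.round(x["bbox"]).tolist(),round(x["p"],2)) for x in env.boxes_of(n,t)])
print(env.get_state())
E
```

```text
scene 497.4416111004656 326.3318544408339 195.62269760631452 [[-0.134, 0.589, -0.797, 1847.358], [0.991, 0.08, -0.108, 281.739], [0.0, -0.804, -0.594, 1099.517], [0.0, 0.0, 0.0, 1.0]]
side 400.84593913204526 322.3646204167648 206.26820856596888 [[-0.84, -0.268, 0.471, -209.443], [-0.542, 0.437, -0.718, 1211.664], [-0.013, -0.859, -0.512, 868.216], [0.0, 0.0, 0.0, 1.0]]
wrist 339.6356728782651 320.3850238073676 207.32676092120977 [[-0.001, -0.962, -0.273, 68.998], [1.0, -0.001, -0.001, 1.291], [0.001, -0.273, 0.962, -142.632], [0.0, 0.0, 0.0, 1.0]]
scene paddle [([380.0, 183.0, 411.0, 220.0], 0.8), ([482.0, 183.0, 497.0, 226.0], 0.63), ([439.0, 193.0, 455.0, 228.0], 0.57), ([388.0, 164.0, 415.0, 197.0], 0.56), ([427.0, 159.0, 452.0, 191.0], 0.51)]
scene paddle_grip [([388.0, 162.0, 414.0, 198.0], 0.79), ([426.0, 158.0, 453.0, 196.0], 0.7), ([481.0, 182.0, 496.0, 223.0], 0.66), ([381.0, 184.0, 415.0, 220.0], 0.63), ([438.0, 192.0, 453.0, 233.0], 0.62)]
scene melter []
scene drive_top [([224.0, 176.0, 302.0, 241.0], 0.57), ([162.0, 204.0, 179.0, 254.0], 0.48)]
scene disc_stirrer [([338.
[... 838 characters left out ...]
 array([ 1.07421685,  0.62837833,  0.03851043,  1.51738128, -0.02699251,
        0.9962921 , -0.01999217]), 'joint_vel': array([ 1.87554566e-05,  7.01509718e-04, -1.18339558e-03, -9.33672780e-04,
       -2.16422318e-04,  2.12480610e-03, -1.35355706e-03]), 'joint_torque': array([-4.80805284e-04, -5.63107753e+01,  1.22528974e+00, -1.93748170e+01,
        1.10483132e-02,  1.39691718e-03,  1.11666350e-05]), 'ee_pos': array([ 271.45645855, -590.63483342,  231.33367065]), 'orientation': array([ 3.14153371e+00, -2.63685645e-05,  4.30758355e-01]), 'contact_force': array([0.02957775, 0.13802911, 0.04973076]), 'ft_torque': array([-0.05948265,  0.06057033,  0.04215295]), 'grip_width': 85.3282520538444}
```

View pics/a.png

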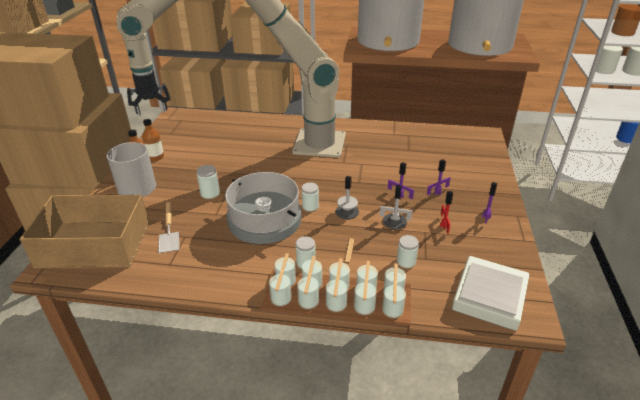

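View pics/b.png

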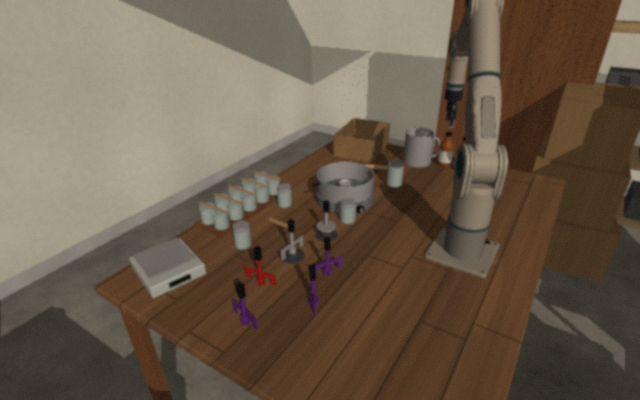

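Candidates for the paddle: steel at scene (397,207) / side (292,242), standing in a drip cup. Purple at scene (402,182), (440,177) and (490,203) and red at (446,212) are coloured look-alikes standing on the table. The steel one in the cup fits. I'll confirm it in a crop and triangulate.

```bash
cat >> h.py <<'E'
def tri(obs):
    A=np.zeros((3,3));b=np.zeros(3);L=[]
    for o,d in obs:
        d=d/np.linalg.norm(d);P=np.eye(3)-np.outer(d,d);A+=P;b+=P@o;L.append((o,P))
    x=np.linalg.solve(A,b);return np.round(x,1),[round(float(np.linalg.norm(P@(x-o))),1) for o,P in L]
E
python3 - <<'E'
from h import *
a=cv2.imread("pics/a.png");b=cv2.imread("pics/b.png")
c=np.hstack([cv2.resize(a[150:250,360:460],(400,400),interpolation=2),cv2.resize(b[205:285,250:330],(400,400),interpolation=2)])
cv2.imwrite("pics/c.png",c)
print(tri([ray("scene",397.5,192),ray("side",291.5,227)]),"grip")
print(tri([ray("scene",263,203),ray("side",345,182)]),"drive")
for m in[(263,203)]: print(atz("scene",*m,80),atz("side",345,182,80))
print(atz("scene",397.5,191,124),atz("side",291.5,227,124))
for n,t in (("scene","candle_1"),("side","candle_1")):
  print([ (np.round(x["bbox"]).tolist(),np.round(atz(n,(x["bbox"][0]+x["bbox"][2])/2,(x["bbox"][1]+x["bbox"][3])/2,44)).tolist(),round(x["p"],2)) for x in env.boxes_of(n,t)])
E
```

```text
(array([488. , 337.5, 125.1]), [0.1, 0.1]) grip
(array([ 543.4, -112.6,   77.6]), [2.5, 2.5]) drive
[ 549.51254502 -109.50043535   80.        ] [ 541.8942098  -113.13623621   80.        ]
[480.5959361  337.42183496 124.        ] [489.04612465 336.26279588 124.        ]
[([396.0, 233.0, 418.0, 266.0], [678.0, 379.0, 44.0], 0.9), ([295.0, 233.0, 319.0, 268.0], [725.0, 70.0, 44.0], 0.83), ([199.0, 165.0, 220.0, 199.0], [405.0, -351.0, 44.0], 0.79), ([379.0, 186.0, 414.0, 220.0], [440.0, 341.0, 44.0], 0.5)]
[([338.0, 199.0, 358.0, 225.0], [440.0, 39.0, 44.0], 0.78), ([388.0, 163.0, 403.0, 183.0], [420.0, -373.0, 44.0], 0.66), ([232.0, 220.0, 250.0, 250.0], [690.0, 380.0, 44.0], 0.63), ([311.0, 161.0, 376.0, 215.0], [554.0, -121.0, 44.0], 0.56)]
```

View pics/c.png

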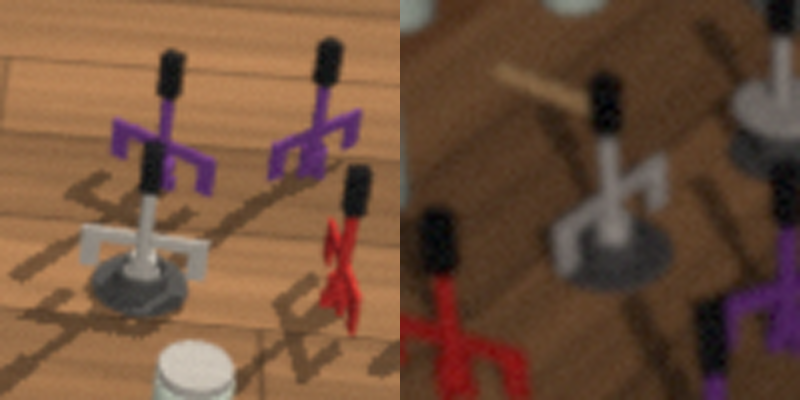

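The steel paddle stands in its cup, with the blade top at scene (380–412, 207–211). It is at about (487,337), with the grip centre at z≈125, matching the expected 128. The drive is near (546,-111). Next I move over the melter to look in with the wrist camera.

Call:
{"method": "carry_out", "body": {"rows": [[[8.5,2.8,-2.0,-0.3,0],[8.5,2.8,-2.0,-0.3,0],[8.5,2.8,-2.0,-0.3,0],[8.5,2.8,-2.0,-0.3,0],[8.5,2.8,-2.0,-0.3,0],[8.5,2.8,-2.0,-0.3,0],[8.5,2.8,-2.0,-0.3,0],[8.5,2.8,-2.0,-0.3,0]]]}}

```text
time: 1.6
ee_pos: [408.8, -350.5, 255.7]
orientation: [3.141, -0.0, 0.431]
contact_force: [0.5, -0.0, -0.5]
grip_width: 85.0
```

Call:
{"method": "carry_out", "body": {"rows": [[[8.5,2.8,-2.0,-0.3,0],[8.5,2.8,-2.0,-0.3,0],[8.5,2.8,-2.0,-0.3,0],[8.5,2.8,-2.0,-0.3,0],[8.5,2.8,-2.0,-0.3,0],[8.5,2.8,-2.0,-0.3,0],[8.5,2.8,-2.0,-0.3,0],[8.5,0,0,0,0]]]}}

```text
time: 2.4
ee_pos: [530.8, -136.6, 276.8]
orientation: [-3.14, -0.004, 0.439]
contact_force: [-1.1, 0.1, -0.5]
grip_width: 85.3
```

Run:
```python
from h import *
s=env.get_state();print(s["time"],s["ee_pos"],s["orientation"],s["contact_force"])
M=T();np.save("M1.npy",M);a=save("wrist","d.png");E=ext("wrist",M)
for t in("melter","drive_top"):
  for x in env.boxes_of("wrist",t): print(t,np.round(x["bbox"]),x["p"])
print(proj("wrist",[545,-112,73],E))
```

```text
2.4 [ 530.83005438 -136.64026686  276.84235955] [-3.13999919 -0.00420351  0.43926451] [-1.07812019  0.11891327 -0.52026605]
melter [166.   6. 441. 293.] 0.56
drive_top [167.   8. 440. 292.] 0.76
[303.83633547 158.31703018]
```

View pics/d.png

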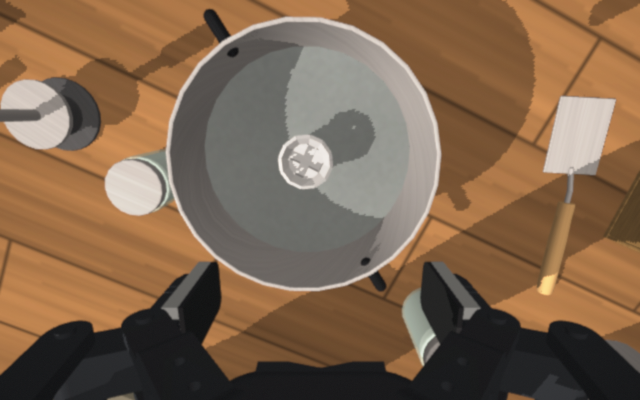

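The pan is in full view, with the collar at (305,162) and the cross slot visible inside it. I'll rectify this area to measure the centre and the slot angle.

Run:
```python
from h import *
M=np.load("M1.npy");E=ext("wrist",M);im=cv2.imread("pics/d.png")
print("collar", atz("wrist",305,162,81,E))
# rim ellipse: bright pixels along boundary
g=cv2.cvtColor(im,cv2.COLOR_BGR2GRAY)
c0=np.array([304,152.]);pts=[]
for a in np.radians(np.arange(0,360,3)):
    rr=np.arange(115,150,.5);px=(c0[0]+rr*np.cos(a)).astype(np.float32);py=(c0[1]+rr*np.sin(a)).astype(np.float32)
    v=cv2.remap(g,px[None],py[None],1)[0];i=v.argmax()
    if v[i]>185: pts.append((px[i],py[i]))
W=np.array([atz("wrist",*p,120,E)[:2] for p in pts])
from scipy.optimize import least_squares
r=least_squares(lambda q:np.hypot(W[:,0]-q[0],W[:,1]-q[1])-q[2],[545,-112,121],loss="soft_l1",f_scale=1)
print("rim",r.x,len(W),np.abs(r.fun).mean())
cx,cy=r.x[:2]
S=10;N=500;src=np.array([proj("wrist",[cx+x,cy+y,73],E) for x,y in((-25,-25),(25,-25),(25,25),(-25,25))],np.float32)
# image: u right=+x, v up=+y
dst=np.array([(0,N),(N,N),(N,0),(0,0)],np.float32)
cv2.imwrite("pics/e.png",cv2.warpPerspective(im,cv2.getPerspectiveTransform(src,dst),(N,N),flags=cv2.INTER_CUBIC))
```

```text
collar [ 543.2702616  -114.49411833   81.        ]
rim [ 542.85862951 -114.08475684  119.30419056] 120 0.2931626077870027
```

View pics/e.png

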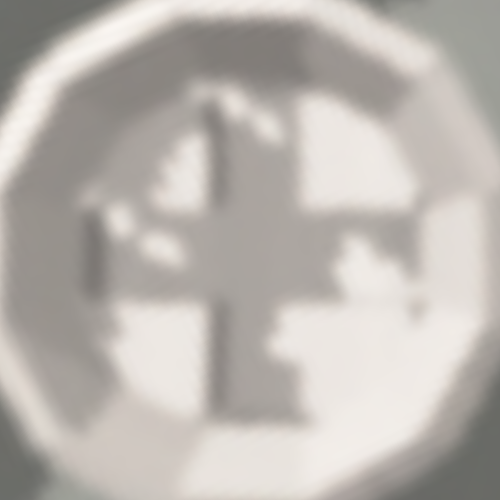

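The slot arms lie along world x/y (≈0° mod 90) and the centre is ≈(543,-114.5). The collar and rim measurements agree. Next I move over the paddle.

Call:
{"method": "carry_out", "body": {"rows": [[[8.5,1.1,-3.2,-0.2,0],[8.5,1.1,-3.2,-0.2,0],[8.5,1.1,-3.2,-0.2,0],[8.5,1.1,-3.2,-0.2,0],[8.5,1.1,-3.2,-0.2,0],[8.5,1.1,-3.2,-0.2,0],[8.5,1.1,-3.2,-0.2,0],[8.5,1.1,-3.2,-0.2,0]]]}}

```text
time: 3.35
ee_pos: [500.8, 126.0, 292.5]
orientation: [3.141, 0.0, 0.428]
contact_force: [0.8, 0.3, 0.1]
grip_width: 84.8
```

Call:
{"method": "carry_out", "body": {"rows": [[[8.5,1.1,-3.2,-0.2,0],[8.5,1.1,-3.2,-0.2,0],[8.5,1.1,-3.2,-0.2,0],[8.5,1.1,-3.2,-0.2,0],[8.5,1.1,-3.2,-0.2,0],[8.5,1.1,-3.2,-0.2,0],[8.5,0,0,0,0],[8.5,0,0,0,0]]]}}

```text
time: 4.15
ee_pos: [481.1, 327.7, 304.0]
orientation: [3.14, 0.001, 0.43]
contact_force: [-0.5, -0.8, -0.3]
grip_width: 85.1
```

Run:
```python
from h import *
s=env.get_state();print(s["time"],s["ee_pos"],s["orientation"],s["contact_force"])
M=T();np.save("M2.npy",M);a=save("wrist","f.png");E=ext("wrist",M)
for t in("paddle","paddle_grip","cup_a"):
  for x in env.boxes_of("wrist",t): print(t,np.round(x["bbox"]),x["p"])
print(proj("wrist",[487,337,150],E),proj("wrist",[487,337,24],E))
```

```text
4.15 [481.08013566 327.66804923 303.97263169] [3.14046358e+00 6.48615988e-04 4.30064182e-01] [-0.49615813 -0.82963702 -0.27865439]
paddle [ 86. 224. 191. 292.] 0.87
paddle [  2.  52.  77. 140.] 0.82
paddle [273. 131. 358. 189.] 0.78
paddle [229. 222. 289. 314.] 0.73
paddle_grip [276. 134. 359. 188.] 0.92
paddle_grip [233. 222. 284. 313.] 0.81
paddle_grip [  0.  51.  78. 137.] 0.78
paddle_grip [ 79. 222. 196. 292.] 0.58
paddle_grip [129.  46. 207. 144.] 0.56
cup_a [387. 199. 446. 247.] 0.91
cup_a [285. 120. 351. 185.] 0.68
[312.34919863 180.6333888 ] [314.63101486 160.55342544]
```

View pics/f.png

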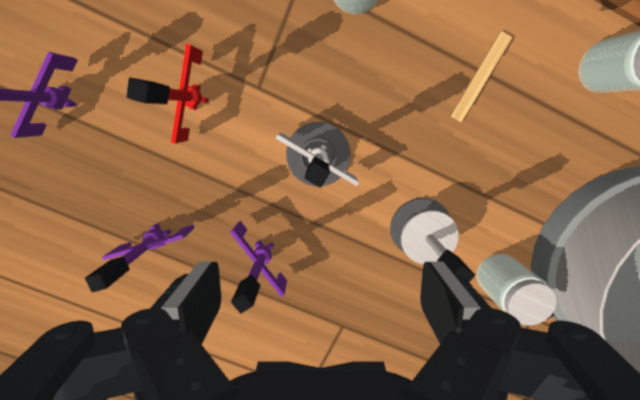

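The steel paddle is at (318,165), with blade ends at (278,136) and (356,183) and the grip top at (318,175). Purple look-alikes are at (258,262) and (140,250), and a red one at (180,95). Now to compute the pose.

Run:
```python
from h import *
M=np.load("M2.npy");E=ext("wrist",M);im=cv2.imread("pics/f.png")
a=atz("wrist",277,137,58,E);b=atz("wrist",356,183,58,E)
print(a,b,(a+b)/2,np.linalg.norm(a-b),"blade ang",np.degrees(np.arctan2(*(a-b)[1::-1])))
print("plate",atz("wrist",318.5,154,6,E)," diam",np.linalg.norm(atz("wrist",286,154,6,E)-atz("wrist",351,154,6,E)))
print("griptop",atz("wrist",318,177,150,E))
print("purple grip",atz("wrist",245,292,140,E), atz("wrist",258,255,40,E))
g=im[110:210,260:370]
m=(g.max(2)<38).astype(np.uint8);n,l,st,ce=cv2.connectedComponentsWithStats(m)
for i in range(1,n):
  if st[i,4]>60: print(st[i],ce[i]+[260,110], "minrect",cv2.minAreaRect(np.argwhere(l==i)[:,::-1].astype(np.float32)+np.float32([260,110])))
cv2.imwrite("pics/g.png",cv2.resize(g,None,fx=6,fy=6,interpolation=2))
```

```text
[498.1624316  387.82256319  58.        ] [487.80991143 283.84674225  58.        ] [492.98617152 335.83465272  58.        ] 104.48993259073636 blade ang 84.31399339307606
plate [494.3495941  335.15609812   6.        ]  diam 83.91526960596039
griptop [492.0654467  333.79136603 150.        ]
purple grip [352.41298543 351.34432702 140.        ] [346.99202481 354.03674696  40.        ]
[ 46  48  23  27 408] [317.26960784 171.16176471] minrect ((317.0307922363281, 170.9461669921875), (20.589763641357422, 22.450284957885742), 29.744882583618164)
```

View pics/g.png

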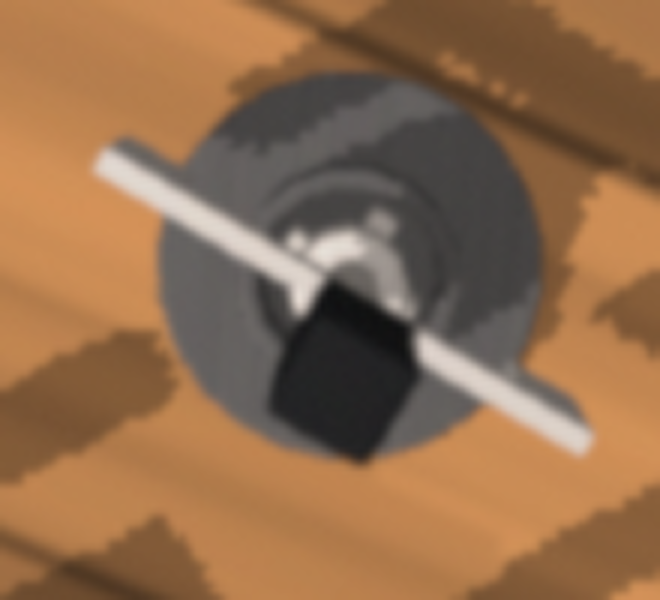

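Call:
{"method": "carry_out", "body": {"rows": [[[8.5,0,0,0,7.6],[8.5,0,0,0,7.6],[8.5,0,0,0,7.6],[8.5,0,0,0,7.6],[8.5,1.0,-0.8,2.5,0],[8.5,0,0,2.5,0],[8.5,0,0,0,0],[8.5,0,0,0,0]]]}}

```text
time: 5.15
ee_pos: [491.7, 334.8, 254.6]
orientation: [3.141, 0.0, -0.101]
contact_force: [-0.1, 0.4, -0.1]
grip_width: 85.2
```

Run:
```python
from h import *
s=env.get_state();print(s["time"],s["ee_pos"],s["orientation"],s["contact_force"])
M=T();np.save("M3.npy",M);a=save("wrist","i.png");E=ext("wrist",M);im=a[:,:,::-1]
p=proj("wrist",[492,334.5,150],E);print(p)
u,v=int(p[0]),int(p[1]);g=im[v-90:v+90,u-130:u+130]
cv2.imwrite("pics/j.png",cv2.resize(g,None,fx=3,fy=3,interpolation=2));print(u-130,v-90)
```

```text
5.15 [491.69654682 334.78638741 254.5854334 ] [ 3.14091705e+00  3.27614809e-04 -1.01110740e-01] [-0.14117356  0.39630251 -0.09086233]
[319.32937968 206.00150648]
189 116
```

View pics/j.png

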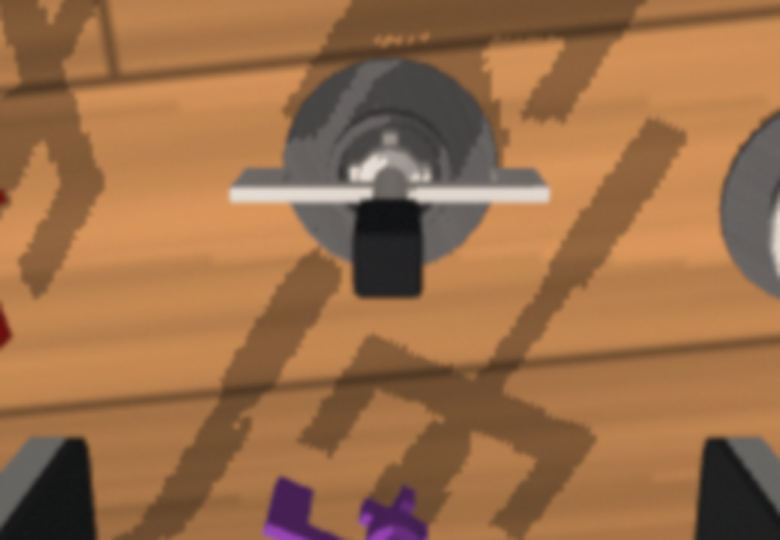

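The blade is square to the jaws and the grip top sits within about 1 mm of where I predicted it. Descend and grip.

Call:
{"method": "carry_out", "body": {"rows": [[[8.5,0.1,0,2.0,0],[8.5,0,0,2.0,0],[8.5,0,0,2.0,0],[8.5,0,0,2.0,0],[8.5,0,0,2.0,0],[8.5,0,0,2.0,0],[8.5,0,0,2.0,0],[8.5,0,0,0,0]]], "grip_force": 40}}

```text
time: 6.0
ee_pos: [491.9, 334.9, 113.5]
orientation: [3.14, 0.002, -0.1]
contact_force: [-0.8, -0.7, 0.7]
grip_width: 85.0
```

Call:
{"method": "carry_out", "body": {"rows": [[[1.0,0,0,0,0],[1.0,0,0,0,0],[1.0,0,0,0,0],[1.0,0,0,0,0],[1.0,0,0,0,0],[1.0,0,0,0,0],[1.0,0,0,0,0],[1.0,0,0,0,0]]]}}

```text
time: 6.8
ee_pos: [492.8, 336.1, 115.1]
orientation: [-3.14, -0.001, -0.1]
contact_force: [0.7, -0.1, 6.0]
grip_width: 17.3
```

Call:
{"method": "carry_out", "body": {"rows": [[[1.0,0,0,-0.8,0],[1.0,0,0,-1.2,0],[1.0,0,0,-2.0,0],[1.0,0,0,-2.5,0],[1.0,0,0,-3.0,0],[1.0,0,0,-3.5,0],[1.0,0,0,-3.0,0],[1.0,0,0,0,0]]]}}

```text
time: 7.6
ee_pos: [494.6, 336.9, 279.5]
orientation: [-3.136, -0.007, -0.1]
contact_force: [0.9, 0.8, -1.1]
grip_width: 17.7
```

Run:
```python
from h import *
s=env.get_state();print(s["time"],s["ee_pos"],s["orientation"],s["contact_force"],s["ft_torque"],s["grip_width"])
M=T();np.save("M4.npy",M);w=save("wrist","k.png");sd=save("side","l.png");
g=np.vstack([cv2.resize(w[150:400,160:480],(640,500)) ,cv2.resize(sd[140:280,230:370],(640,640))])
c=np.hstack([cv2.resize(w[150:400,160:480],(448,350)),cv2.resize(sd[130:270,240:380],(350,350))])
cv2.imwrite("pics/m.png",c[:,:,::-1])
```

```text
7.6 [494.63075325 336.94258962 279.52109026] [-3.13550146 -0.00691382 -0.1001197 ] [ 0.94515796  0.83513011 -1.13459588] [ 0.04794437 -0.03779743  0.01957998] 17.70553788616154
```

View pics/m.png

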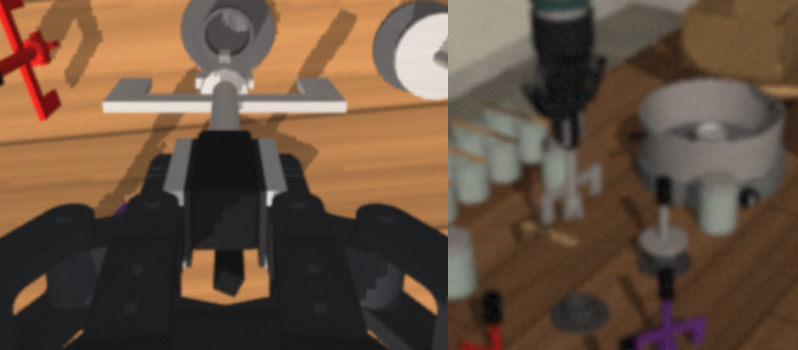

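Run:
```python
from h import *
M=np.load("M4.npy");H=np.array(env.camera_info("wrist")["hand_eye"])
z=M[2,3]-(6+279.5-115.1+52)  # tool z of blade top
z2=z
for u,v in((233.6,223.6),(407.9,225.7),(320.7,224.6)):
    print(atz("wrist",u,v,z2,H))
print(z,K("wrist")[1])
```

```text
[  2.39517869 -52.80892132  57.12109026]
[ 0.90202356 55.33806766 57.12109026]
[ 1.6819891   1.18824762 57.12109026]
57.121090256120766 320.3850238073676
```

The measured blade width is 108.15 mm, so the geometry is consistent. The paddle axis sits at about tool (1.5, 1.2) mm. The TCP target at yaw 0 is therefore about (541.5, -113.3).

Call:
{"method": "carry_out", "body": {"rows": [[[1.0,0,0,0,-5.7],[1.0,0.3,2.0,0,0],[1.0,0.3,3.0,0,0],[1.0,0.3,3.0,0,0],[1.0,0.3,3.0,0,0],[1.0,0.3,3.0,0,0],[1.0,0.3,3.0,0,0],[1.0,0.3,3.0,0,0]]]}}

```text
time: 8.5
ee_pos: [512.0, 133.9, 272.6]
orientation: [3.14, 0.004, -0.0]
contact_force: [-0.2, -0.8, -1.8]
grip_width: 17.5
```

Call:
{"method": "carry_out", "body": {"rows": [[[1.0,0.4,3.0,0,0],[1.0,0.4,3.0,0,0],[1.0,0.4,3.0,0,0],[1.0,0.4,3.0,0,0],[1.0,0.4,3.0,0,0],[1.0,0.3,3.0,0,0],[1.0,0.3,3.0,0,0],[1.0,0,2.0,0,0]]]}}

```text
time: 9.3
ee_pos: [538.0, -97.1, 272.6]
orientation: [3.141, 0.004, -0.003]
contact_force: [-0.6, 0.3, -1.8]
grip_width: 17.2
```

Call:
{"method": "carry_out", "body": {"rows": [[[1.0,0,1.0,0,0],[1.0,0,0.8,0,0],[1.0,0,0,0,0],[1.0,0,0,0,0],[1.0,0,0,0,0],[1.0,0,0,0,0],[1.0,0,0,0,0],[1.0,0,0,0,0]]]}}

```text
time: 10.1
ee_pos: [539.3, -112.1, 274.4]
orientation: [-3.142, -0.0, 0.0]
contact_force: [0.5, -0.8, -1.6]
grip_width: 17.3
```

Run:
```python
from h import *
s=env.get_state();print(s["time"],s["ee_pos"],s["orientation"],s["contact_force"],s["ft_torque"],s["grip_width"])
M=T();np.save("M5.npy",M);w=save("wrist","n.png");E=ext("wrist",M)
p=proj("wrist",[543,-114.5,73],E);print(p)
im=cv2.imread("pics/n.png");g=im[100:280,200:440]
cv2.imwrite("pics/o.png",cv2.resize(g,None,fx=3,fy=3,interpolation=2))
```

```text
10.1 [ 539.33381328 -112.09563208  274.41181556] [-3.14155056e+00 -1.99911258e-04  1.91339754e-04] [ 0.48047817 -0.81796786 -1.60930481] [ 0.0215215   0.01498718 -0.05229511] 17.317129648639604
[321.78396917 177.41071113]
```

View pics/o.png

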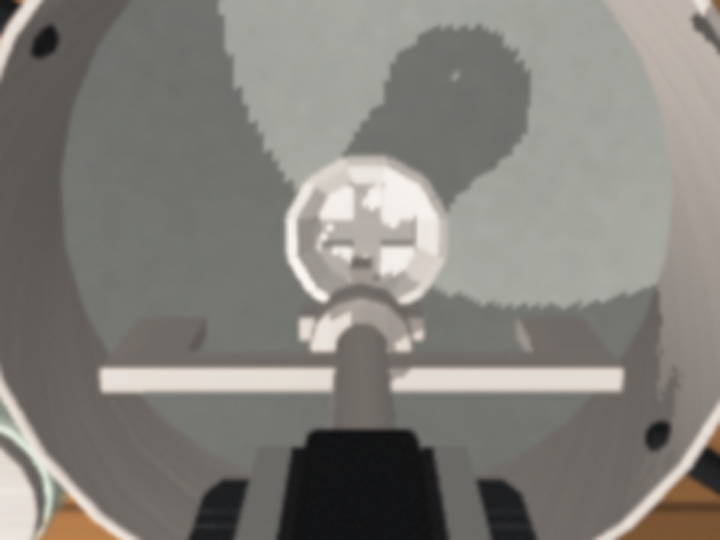

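The slot is parallel to the foot, and the slot centre (322,178) matches the predicted (321.8,177.4). I shift by (+2.7, -1.2) mm in the world frame and descend to about 11 mm above the drive face.

Call:
{"method": "carry_out", "body": {"rows": [[[1.0,0.27,0.12,0.5,0],[1.0,0,0,1.2,0],[1.0,0,0,1.4,0],[1.0,0,0,1.4,0],[1.0,0,0,1.4,0],[1.0,0,0,1.2,0],[1.0,0,0,0.8,0],[1.0,0,0,0,0]]]}}

```text
time: 10.95
ee_pos: [541.1, -113.5, 193.9]
orientation: [-3.141, 0.003, -0.0]
contact_force: [-0.5, -0.8, -2.8]
grip_width: 17.5
```

Call:
{"method": "carry_out", "body": {"rows": [[[1.0,0,0,0.1,0],[1.0,0,0,0.1,0],[1.0,0,0,0.1,0],[1.0,0,0,0.1,0],[1.0,0,0,0.1,0],[1.0,0,0,0.1,0],[1.0,0,0,0,0],[1.0,0,0,0,0]]]}}

```text
time: 11.75
ee_pos: [542.0, -113.6, 189.3]
orientation: [3.142, -0.0, -0.0]
contact_force: [0.1, 0.7, -3.3]
grip_width: 17.6
```

Call:
{"method": "carry_out", "body": {"rows": [[[1.0,0,0,0.1,0],[1.0,0,0,0.1,0],[1.0,0,0,0.1,0],[1.0,0,0,0.1,0],[1.0,0,0,0.1,0],[1.0,0,0,0.1,0],[1.0,0,0,0,0],[1.0,0,0,0,0]]]}}

```text
time: 12.55
ee_pos: [542.0, -113.6, 183.3]
orientation: [-3.142, 0.0, -0.0]
contact_force: [0.7, 0.4, -2.6]
grip_width: 17.5
```

Call:
{"method": "carry_out", "body": {"rows": [[[1.0,0,0,0.1,0],[1.0,0,0,0.1,0],[1.0,0,0,0.1,0],[1.0,0,0,0,0],[1.0,0,0,0,0],[1.0,0,0,0,0],[1.0,0,0,0,0],[1.0,0,0,0,0]]]}}

```text
time: 13.35
ee_pos: [542.0, -113.6, 180.4]
orientation: [3.142, -0.0, -0.0]
contact_force: [0.1, 0.3, -2.4]
grip_width: 17.5
```

Call:
{"method": "carry_out", "body": {"rows": [[[1.0,0,0,0.1,0],[1.0,0,0,0.1,0],[1.0,0,0,0.1,0],[1.0,0,0,0,0],[1.0,0,0,0,0],[1.0,0,0,0,0],[1.0,0,0,0,0],[1.0,0,0,0,0]]]}}

```text
time: 14.15
ee_pos: [542.0, -113.6, 177.4]
orientation: [-3.142, -0.0, -0.0]
contact_force: [0.8, -0.4, -2.6]
grip_width: 17.3
```

Call:
{"method": "carry_out", "body": {"rows": [[[1.0,0,0,0.1,0],[1.0,0,0,0.1,0],[1.0,0,0,0.1,0],[1.0,0,0,0,0],[1.0,0,0,0,0],[1.0,0,0,0,0],[1.0,0,0,0,0],[1.0,0,0,0,0]]]}}

```text
time: 14.95
ee_pos: [542.0, -113.6, 174.3]
orientation: [-3.142, -0.0, -0.0]
contact_force: [1.0, 0.1, -3.2]
grip_width: 17.5
```

The foot is already inside the slot (about 65 mm) with no resistance. Continue to the seat.

Call:
{"method": "carry_out", "body": {"rows": [[[1.0,0,0,0.1,0],[1.0,0,0,0.1,0],[1.0,0,0,0.1,0],[1.0,0,0,0,0],[1.0,0,0,0,0],[1.0,0,0,0,0],[1.0,0,0,0,0],[1.0,0,0,0,0]]]}}

```text
time: 15.75
ee_pos: [542.0, -113.6, 171.4]
orientation: [3.142, -0.0, -0.0]
contact_force: [-0.1, 0.4, -1.4]
grip_width: 17.4
```

Call:
{"method": "carry_out", "body": {"rows": [[[1.0,0,0,0.1,0],[1.0,0,0,0.05,0],[1.0,0,0,0,0],[1.0,0,0,0,0],[1.0,0,0,0,0],[1.0,0,0,0,0],[1.0,0,0,0,0],[1.0,0,0,0,0]]]}}

```text
time: 16.55
ee_pos: [542.1, -113.6, 170.0]
orientation: [3.142, -0.0, -0.0]
contact_force: [-0.9, -0.7, 2.7]
grip_width: 17.5
```

Contact appears at foot z ≈ 61 (force rises about 5 N), exactly at seat depth. Release and retreat upward.

Call:
{"method": "carry_out", "body": {"rows": [[[2.5,0,0,0,0],[3.5,0,0,0,0],[5,0,0,0,0],[6,0,0,0,0],[6,0,0,0,0],[6,0,0,0,0],[6,0,0,0,0],[6,0,0,0,0]]]}}

```text
time: 17.35
ee_pos: [542.0, -113.6, 169.8]
orientation: [-3.142, 0.0, -0.0]
contact_force: [0.8, -0.2, 0.4]
grip_width: 60.0
```

Call:
{"method": "carry_out", "body": {"rows": [[[6,0,0,-0.5,0],[6,0,0,-1.5,0],[6,0,0,-2.5,0],[6,0,0,-2.5,0],[6,0,0,-2.5,0],[6,0,0,-2.5,0],[6,0,0,0,0],[6,0,0,0,0]]]}}

```text
time: 18.15
ee_pos: [542.0, -113.6, 290.3]
orientation: [3.141, -0.001, -0.0]
contact_force: [-0.3, -1.0, 0.4]
grip_width: 60.0
```

Run:
```python
from h import *
s=env.get_state();print(s["time"],s["ee_pos"],s["contact_force"],s["grip_width"])
E=ext("wrist",T());w=save("wrist","p.png");sd=save("side","q.png");sc=save("scene","r.png")
for z in (61+144,61+52): print(z,proj("wrist",[543,-114.5,z],E))
for n in("side","scene"): print(n,proj(n,[543,-114.5,205]),proj(n,[543,-114.5,161]))
c=np.hstack([cv2.resize(w[60:360,140:500],(420,350)),cv2.resize(sd[110:220,285:405],(380,350),interpolation=2)])
cv2.imwrite("pics/s.png",c[:,:,::-1])
```

```text
18.15 [ 542.0239973  -113.61999422  290.33804011] [-0.2976851  -0.96508514  0.37110055] 59.98470762615585
205 [320.17932418 212.55635188]
113 [320.25657941 185.06487974]
side [345.41481304 154.73145012] [345.24189239 164.5009292 ]
scene [259.05641914 171.0150845 ] [260.12720441 182.14322158]
```

View pics/s.png

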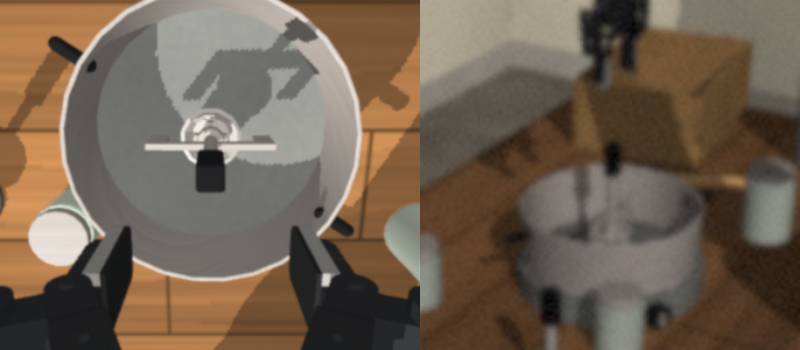

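The paddle stands upright in the drive. The side-view grip top is at (345.6,155) against a predicted (345.4,154.7) for fully home. The wrist-view blade centre is at (321,186) against a predicted (320,185). Handing in.

```bash
python3 -c "
from h import *
print(env.job_done())"
```

```text
the job is handed in; nothing more can be done
None
```

The steel paddle is standing upright on the melter's drive with its foot in the cross slot. I released it and handed the job in at about 18 s; no verdict was reported.

- **Turning:** I did not turn the paddle on the drive. The wrist camera showed the slot lying along world x/y, so I aligned the foot in the air first. It went straight into the slot with no resistance.
- **Seating:** The wrist force first rose, by about 5 N, at an estimated foot height of 61 mm, which is the seat height. Wrist force readings stayed within about 6 N while I was handling the paddle.
- **Last checks:** With the gripper open and 120 mm higher, the paddle stood upright. Its grip top and blade matched the positions predicted for fully home to about 1 pixel, roughly 1–3 mm.
- **Other objects:** All moves were planned clear of the look-alikes and other objects. I did not measure their positions again afterwards.
- **Disagreements:** The first estimates from the room cameras were off by up to about 7 mm. I used the closer wrist-camera measurements, which agreed with each other to about 1 mm.

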